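# Seat a turned bowl blank in the tapered cup and clamp it

## Robot

A 6-joint arm with a two-finger parallel gripper is mounted at the origin on the work surface. World frame = base frame: x ahead of the robot, y to its left, z up, the work surface at z = 0. Lengths are in m, angles in rad, forces in N, time in s.
With the tool pointing down it reaches from about 0.3 to 0.875 m from the base axis. Payload 6.4 kg.
Tool frame: the origin (TCP) lies at the very end of the fingers, on their centre line; the grasp point (between the pads) lies 19 mm behind it (ctrl.hold_point_z is the distance from the TCP to the grasp point, in m); y points along the fingers, x is the direction in which the jaws open and shut, and the axes are right-handed (so a half turn about y gives the same grasp; the last joint's range is limited). The gripper opens to 85 mm and grips with 20 to 120 N. Pads are 22 mm wide; open, the fingers measure 114 mm over their backs; the gripper's body (76 mm by 85 mm) begins 54 mm behind the grasp point. The pads swing forward as they close: fully open they stand 13 mm farther back than shut.
Start: joints at [1.048, 0.181, 1.607, -0, 1.354, -0.206], TCP at [0.179, 0.546, 0.195] pointing down, gripper open.
Joint ranges: [-2.99, 2.99], [-0.89, 2.07], [0.3, 2.58], [-1.14, 4.28], [0, 2.63], [-3.12, 3.12]. Speed limits (rad/s): [2.57, 2.57, 3.01, 3.14, 3.14, 3.14].

## Interface

Orientations are given as a unit quaternion [w, x, y, z].
In Python, from bench import ctrl, imaging gives the robot as it stands.
- The arm moves only by the shell command python3 -m jog 'ROWS'. ROWS is JSON, a list of rows, each a list of 3 entries, a list of its own where there are three numbers: the shift along the tool's x, y, z in cm, then the turn, a rotation vector about the tool's x, y, z in rad, then the finger opening in cm, from 0 to 8.54. A call has 1 to 12 rows; each row shifts and turns the pose as measured when the row begins, along the tool's axes as they then stand; what a row does not reach is not made up. A row lasts 1/12 s, in which the tool goes at most 41.7 mm and 7.16 degrees, less where a joint would pass 70% of its speed; a pose out of reach is approached as far as the arm can. A call is refused whole if a number of a shift passes 4.17 or a number of a turn 0.125, either way. A call with a gripper value outside its range is refused whole. The fingers move at their own pace and stop on an object; the grip force is fixed at half the most. Time passes only in rows, so rows that do not move let the fingers close. It gives the time, the measured TCP pose, the force and the opening at its end, in the units of the state.
- ctrl.get_obs(): the state, without advancing time (a new reading comes with each control period).
- imaging.camera(name): name is "scene" or "top" or "wrist"; returns a dict with "frame" (420x560x3 uint8, red, green, blue), "depth" (420x560 float32, m along the optical axis (not along the pixel's ray), 0 where there is no reading), "K" (3x3 intrinsics, pixels), "R" (3x3) and "t" (3): a world point X has camera coordinates R X + t. Camera axes: x right, y down, z forward; pixel columns grow to the right and rows downward; lengths in m; the calibration is good to about 2 mm. The wrist camera is an equidistant fisheye: a pixel r from the principal point sees the ray r / f radians off the axis. A picture is of the moment at which its call begins.
- ctrl.hand_in(): hands the job in, once; it reports no verdict.
The state is a dict: "time_s": time; "q": joint angles; "dq": joint speeds; "joint_efforts": joint torques, N m; "eef_pos": TCP position; "eef_rot": TCP orientation; "wrist_force": force on the tool from outside, world axes, zero at the start; "torque": the same for the moment, N m; "opening": opening from 0.0 (shut) to 1.0 (fully open).
Only numpy, scipy, OpenCV 4.12 (cv2) and the standard library are available. Lean on these libraries where they do the work, as an engineer would, in place of code of your own. Each camera call takes 0.05 s, during which the arm holds its last target. There are 200 camera calls.

## Task

Slide the tapered bowl blank, the wide one with the narrower foot, across the jig board until it drops into the round tapered cup and sits level and fully home. Then swing the hinged hold-down arm over and down so that its rubber pad rests on top of the blank, and let go. Leave the other things on the board where they are.

Things in the scene. Friction and masses are not known exactly. Their poses are not given: they have to be found in the camera images.
- jig: Fixed plywood jig board, 330 mm (its x) by 500 mm (its y) and 55 mm high, flat smooth top. Origin: centre of its underside, on the bench. Cup axis at (0, +100) mm and arm hinge at (0, +215) mm in its x, y; the hinge stands between two dark steel cheeks (70 mm wide in x, 50 mm in y over their foot plate, up to 67 mm above the board).
- cup (a point): Centre of the tapered cup's mouth, level with the board's top, 55 mm above the bench. Mouth 96 mm across, narrowing at 30 degrees to the vertical to a flat floor 18.5 mm down. A seated blank hangs on the taper, foot 15.5 mm below this point, top 24.5 mm above. Waxed wood, friction about 0.2. A blank pushed to within 28 mm of the axis tips in by up to 30 degrees; pushed on, it drops level.
- blank: The tapered bowl blank: solid pale wood, about 0.3 kg, 40 mm high; foot 78 mm across, widening at 30 degrees to the vertical to 110 mm at 28 mm height, then a straight band 110 mm across up to the flat top. Too wide to grasp. Origin: centre of the foot; z up. Slides on the board when pushed at the band.
- clamp (a joint): Angle of the hold-down arm (rad). 0: level, pad resting on a fully seated blank; grows as it opens upward and back toward the jig's +y; about 1.57 is upright; range -0.12 to 2.0. Stiff hinge (0.3 N m): it stays where it is left. It turns about the jig's x axis.
- clamp_hinge (a point): On the arm's hinge axis, 52 mm above the board's top, 115 mm from the cup axis.
- clamp_ball (a point): Centre of the black ball (30 mm across) at the arm's free end, 170 mm from the hinge. The arm between is a dark steel bar 22 mm wide (jig x) and 16 mm thick, its middle line running from hinge to ball; the round pad (36 mm across, 20 mm thick) is on the bar's inner face, the face turned down at angle 0, 115 mm from the hinge.
- post: Bystander on the board: straight-sided pale wood cylinder, 76 mm across, 72 mm high. Origin: centre of its underside. To be left alone.
- offcut: Bystander on the board beside the cup: wooden block 40 x 70 x 28 mm. Origin: centre of its underside. To be left alone.
- collar: Bystander on the board beside the cup: steel ring 60 mm across, 22 mm high. Origin: centre of its underside. To be left alone.
Mind the look-alikes: they are no part of the job. Leave any blue or turquoise look-alike of the blank alone.

How it is judged:
By the outcome, as a careful person would: the job done as asked, in the order asked, and still so for the second after the job is handed in, with the robot touching nothing.
It also fails if it takes over 64 s, if anything falls off the work surface, if the arm or the gripper's body presses on something with over 40 N, if the wrist force passes 120 N, or if a joint passes its speed limit or range.

## Working session

There is one attempt and no reset: what is moved stays moved. The work goes in short steps, Python scripts to look and compute and a shell command to move; the robot and the scene stay as the last step left them, time stands still between calls to the robot, and variables do not carry over. Pictures are saved under pics/ and viewed, about 8 in all and at most 12, crops included, and the job is handed in when it is done.

```bash
mkdir -p pics; ls
cat > h.py <<'E'
import numpy as np,cv2
from bench import ctrl,imaging
def cam(n):
    c=imaging.camera(n); np.savez(f'{n}.npz',**{k:np.asarray(v) for k,v in c.items()}); return c
def load(n): return dict(np.load(f'{n}.npz'))
def pts(c):
    d=c['depth'];v,u=np.indices(d.shape);K=c['K']
    P=np.stack([(u-K[0,2])/K[0,0]*d,(v-K[1,2])/K[1,1]*d,d],-1)
    return (P-c['t'])@c['R']   # R^T(P-t)
def ray(c,u,v,z):
    r=c['R'].T@np.array([(u-c['K'][0,2])/c['K'][0,0],(v-c['K'][1,2])/c['K'][1,1],1]);o=-c['R'].T@c['t']
    return o+r*(z-o[2])/r[2]
E
python3 - <<'E'
from h import *
a=cam('scene');b=cam('top')
for n,c in(('scene',a),('top',b)): cv2.imwrite(f'pics/{n}1.png',c['frame'][:,:,::-1]); print(n,-c['R'].T@c['t'],c['K'][0,0],(c['depth']>0).mean())
print(ctrl.get_obs())
E
```

```text
pics
scene [1.31134857 0.20603591 0.74271872] 531.897161949013 0.9959523809523809
top [0.43233017 0.00391353 0.94521003] 426.51031161527123 0.996016156462585
{'time_s': 0.1, 'q': array([ 1.04768276e+00,  1.81446003e-01,  1.60787811e+00,  1.01944404e-05,
        1.35379616e+00, -2.06275543e-01]), 'dq': array([-0.00140237, -0.00137686, -0.00253831, -0.0010756 ,  0.00139034,
        0.00188576]), 'joint_efforts': array([-1.81935047e-05, -4.45880735e+01, -3.52232730e+01, -3.15537454e-04,
        4.35317896e-03,  7.86433702e-06]), 'eef_pos': array([0.17884397, 0.54591952, 0.1940004 ]), 'eef_rot': array([-0.5724005 ,  0.57283523,  0.41436517, -0.41535404]), 'wrist_force': array([ 0.62671099, -0.08208655, -0.68361394]), 'torque': array([-0.01972498, -0.00416782,  0.0398907 ]), 'opening': 1.001586465930459}
```

View pics/scene1.png

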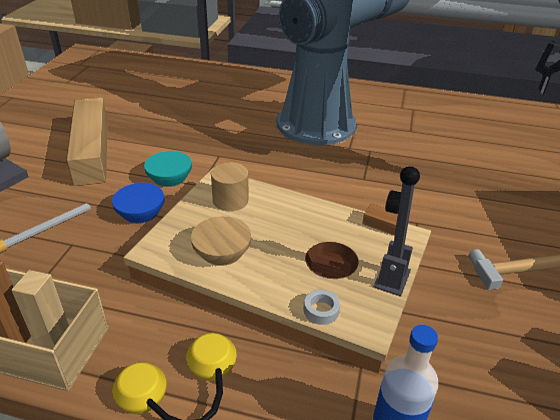

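View pics/top1.png

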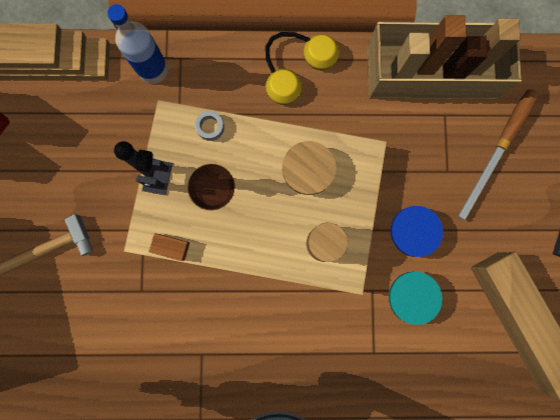

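Both views show the same layout. The blank, wide and pale, is at top (308,167) and scene (221,240). The post, narrow and tall, is at top (328,242). The cup is at (212,187), the hinge arm stands upright at about (150,170), the collar is at (209,125) and the offcut at (168,246). The blue and turquoise look-alikes are off the board.

Run:
```python
from h import *
c=load('top');P=pts(c);Z=P[...,2];a=load('scene');PS=pts(a)
def circ(zlo,zhi,box,name):
    m=np.zeros(Z.shape,np.uint8);u0,u1,v0,v1=box
    m[v0:v1,u0:u1]=((Z>zlo)&(Z<zhi))[v0:v1,u0:u1]
    cs,_=cv2.findContours(m,cv2.RETR_EXTERNAL,cv2.CHAIN_APPROX_NONE);k=max(cs,key=cv2.contourArea)
    z=np.median(Z[m>0]);(u,v),r=cv2.minEnclosingCircle(k);M=cv2.moments(k);u,v=M['m10']/M['m00'],M['m01']/M['m00']
    X=ray(c,u,v,z);print(name,u,v,'r',np.sqrt(cv2.contourArea(k)/np.pi)*(0.945-z)/426,'X',X,'z',z)
circ(.085,.105,(270,345,130,205),'blank')
circ(.115,.14,(300,360,210,270),'post')
circ(.07,.09,(190,230,105,145),'collar')
circ(.07,.1,(140,195,225,265),'offcut')
# cup: dark below-board
m=np.zeros(Z.shape,np.uint8);m[150:225,175:250]=(Z<.051)[150:225,175:250]
cs,_=cv2.findContours(m,cv2.RETR_EXTERNAL,cv2.CHAIN_APPROX_NONE);k=max(cs,key=cv2.contourArea);M=cv2.moments(k)
print('cup',ray(c,M['m10']/M['m00'],M['m01']/M['m00'],.055),'r',np.sqrt(cv2.contourArea(k)/np.pi)*.89/426,'floor',np.percentile(Z[m>0],[5,50]))
# board
m=((Z>.045)&(Z<.2)).astype(np.uint8);m[:,:100]=0;m[:95]=0;m[300:]=0;m[:,390:]=0
m=cv2.morphologyEx((abs(Z-.055)<.006).astype(np.uint8),cv2.MORPH_OPEN,np.ones((5,5)))
cs,_=cv2.findContours(m,cv2.RETR_EXTERNAL,cv2.CHAIN_APPROX_NONE);k=max(cs,key=cv2.contourArea)
R=cv2.minAreaRect(k);bx=cv2.boxPoints(R);print('board',[ray(c,*p,.055)[:2].round(4) for p in bx], ray(c,*R[0],.055), np.array(R[1])*.89/426)
# ball in both views
for n,cc,PP,b in(('top',c,P,(105,140,135,170)),('scene',a,PS,(395,425,160,190))):
    g=cc['frame'].max(2);u0,u1,v0,v1=b;mm=(g[v0:v1,u0:u1]<60)&(PP[v0:v1,u0:u1,2]>.18)
    v,u=np.nonzero(mm);print(n,'ball',u.mean()+u0,v.mean()+v0,mm.sum(),np.median(PP[v0:v1,u0:u1][mm],0))
```

```text
blank 308.9545246800731 167.43807129798904 r 0.052658702248878454 X [ 0.61959062 -0.06447811  0.09497631] z 0.09497631209119288
post 328.11933448078025 241.95152036718298 r 0.036928767046197644 X [ 0.46686974 -0.09734254  0.12701323] z 0.12701323026292854
collar 209.12713048337523 124.62084381112042 r 0.02810470087104197 X [0.71465486 0.14237109 0.07612304] z 0.07612304491001089
offcut 168.64650236494896 246.75105800348516 r 0.02955968509383669 X [0.45984269 0.2178062  0.08240081] z 0.08240080625447756
cup [0.58594686 0.1381755  0.055     ] r 0.043842473983179656 floor [0.03370857 0.03713179]
board [array([0.4519, 0.3151]), array([0.7786, 0.2691]), array([ 0.6848, -0.243 ]), array([ 0.3618, -0.1751])] [0.56576353 0.04225856 0.055     ] [0.50509312 0.32383512]
top ball 127.67337807606265 153.95749440715883 447 [0.60163713 0.23925752 0.28293706]
scene ball 408.8837209302326 177.24127906976744 344 [0.61710927 0.24456188 0.28260806]
```

```bash
cat >> h.py <<'E'
from scipy.spatial.transform import Rotation as Ro
CUP=np.array([.585,.1395]);JY=np.array([.180,.9837])
def cur():
    o=ctrl.get_obs();q=o['eef_rot'];return o,np.array(o['eef_pos']),Ro.from_quat([q[1],q[2],q[3],q[0]])
def go(target,yd):
    "print remaining shift in tool cm and turn; yd: world xy direction wanted for tool y (tool down)"
    o,p,R=cur();y=np.array([*yd,0.])/np.linalg.norm(yd);z=np.array([0,0,-1.]);x=np.cross(y,z)
    T=Ro.from_matrix(np.stack([x,y,z],1))
    print('t',round(o['time_s'],2),'pos',p.round(4),'F',np.round(o['wrist_force'],1),'open',round(o['opening'],2),'q',np.round(o['q'],2))
    print('shift cm',(R.inv().apply(np.array(target)-p)*100).round(2),'turn',(R.inv()*T).as_rotvec().round(3))
E
python3 - <<'E'
from h import *
o,p,R=cur();print(R.as_matrix().round(2))
d=CUP-np.array([.6196,-.0645]);print(np.linalg.norm(d));d/=np.linalg.norm(d);print(d)
s=np.array([.6196,-.0645])-d*.075
for yd in(d,-d): go([*s,.2],yd)
E
```

```text
[[ 0.31 -0.   -0.95]
 [ 0.95 -0.    0.31]
 [-0.   -1.    0.  ]]
0.20691341184176537
[-0.16721971  0.98591966]
t 0.1 pos [0.1788 0.5459 0.194 ] F [ 0.6 -0.1 -0.7] open 1.0 q [ 1.05  0.18  1.61  0.    1.35 -0.21]
shift cm [-50.91  -0.54 -64.4 ] turn [-0.941 -1.557 -1.558]
t 0.1 pos [0.1788 0.5459 0.194 ] F [ 0.6 -0.1 -0.7] open 1.0 q [ 1.05  0.18  1.61  0.    1.35 -0.21]
shift cm [-50.91  -0.54 -64.4 ] turn [-1.4    0.846  0.844]
```

```bash
cat >> h.py <<'E'
def go(target,xd):
    "tool y is down the fingers, x the jaw direction xd (world xy), z=x cross y"
    o,p,R=cur();x=np.array([*xd,0.])/np.linalg.norm(xd);y=np.array([0,0,-1.]);z=np.cross(x,y)
    T=Ro.from_matrix(np.stack([x,y,z],1))
    print('t',round(o['time_s'],2),'pos',p.round(4),'F',np.round(o['wrist_force'],1),'open',round(o['opening'],2),'q',np.round(o['q'],2))
    print('shift cm',(R.inv().apply(np.array(target)-p)*100).round(2),'turn',(R.inv()*T).as_rotvec().round(3))
D=np.array([-.167,.986]);XD=np.array([.986,.167]);S=np.array([.6196,-.0645])-D*.078
E
python3 -c "
from h import *
go([*S,.2],XD)
c=load('top');f=c['frame'][120:280,260:380,::-1]
cv2.imwrite('pics/crop.png',cv2.resize(f,None,fx=4,fy=3.7))"
python3 -m jog '[[[-2.5,-1,-3],[0,0.12,0],8.5],[[-2.5,0,-3],[0,0.12,0],8.5]]'
python3 -c "
from h import *
go([*S,.2],XD)"
```

```text
t 0.1 pos [0.1788 0.5459 0.194 ] F [ 0.6 -0.1 -0.7] open 1.0 q [ 1.05  0.18  1.61  0.    1.35 -0.21]
shift cm [-51.17  -0.54 -64.53] turn [ 1.000e-03  1.086e+00 -2.000e-03]
time_s: 0.27
eef_pos: [0.2138, 0.4796, 0.2021]
eef_rot: [-0.618, 0.618, 0.343, -0.345]
wrist_force: [1.5, 0.0, 0.9]
opening: 0.994
t 0.27 pos [0.2138 0.4796 0.2021] F [1.5 0.  0.9] open 0.99 q [ 0.92  0.07  1.72  0.    1.36 -0.09]
shift cm [-30.73   0.2  -68.31] turn [-0.     0.848 -0.004]
```

View pics/crop.png

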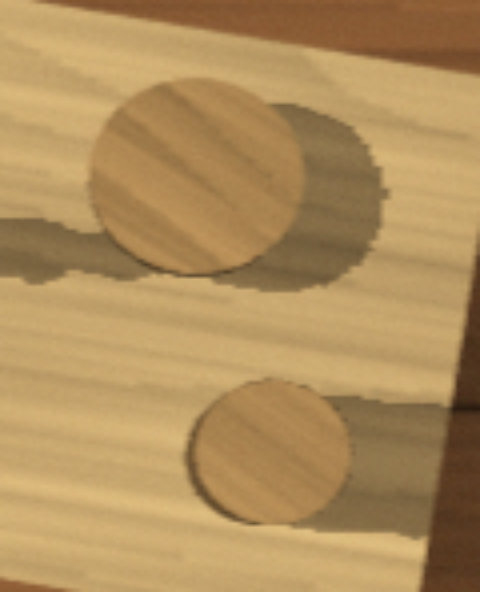

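The crop confirms that the larger, low disc at top (309,167), r≈53 mm and top at z=0.095, is the blank. The smaller, taller disc at (328,242), z=0.127, is the post.

```bash
python3 -m jog '[[[-1.6,0,-3.6],[0,0.12,0],8.5],[[-1.2,0,-3.8],[0,0.12,0],8.5],[[-0.7,0,-3.9],[0,0.12,0],8.5],[[-0.2,0,-4],[0,0.12,0],8.5],[[0.3,0,-4],[0,0.12,0],8.5],[[0.8,0,-3.9],[0,0.12,0],8.5],[[1.2,0,-3.8],[0,0.12,0],8.5],[[1.6,0,-3.6],[0,0,0],8.5],[[1.6,0,-3.6],[0,0,0],8.5],[[1.6,0,-3.6],[0,0,0],8.5],[[1.6,0,-3.6],[0,0,0],8.5],[[1.6,0,-3.6],[0,0,0],8.5]]'
python3 -c "
from h import *
go([*S,.2],XD)"
```

```text
time_s: 1.27
eef_pos: [0.4749, 0.0597, 0.1991]
eef_rot: [-0.704, 0.707, 0.045, -0.05]
wrist_force: [0.7, 0.7, 0.8]
opening: 0.995
t 1.27 pos [0.4749 0.0597 0.1991] F [0.7 0.7 0.8] open 1.0 q [-0.12 -0.04  1.83 -0.    1.35 -0.25]
shift cm [ 12.94  -0.11 -22.04] turn [ 0.003 -0.034 -0.007]
```

```bash
python3 -m jog '[[[1.9,0,-3.3],[0,-0.03,0],8.5],[[1.9,0,-3.3],[0,0,0],8.5],[[1.9,0,-3.3],[0,0,0],8.5],[[1.9,0,-3.3],[0,0,0],8.5],[[1.9,0,-3.3],[0,0,0],8.5],[[1.9,0,-3.3],[0,0,0],8.5],[[1.9,0,-3.3],[0,0,0],8.5],[[0,0,0],[0,0,0],8.5]]'
python3 -c "
from h import *
go([*S,.066],XD)"
```

```text
time_s: 1.93
eef_pos: [0.6483, -0.1668, 0.1925]
eef_rot: [-0.704, 0.706, 0.051, -0.06]
wrist_force: [-1.2, -0.5, -0.5]
opening: 0.991
t 1.93 pos [ 0.6483 -0.1668  0.1925] F [-1.2 -0.5 -0.5] open 0.99 q [-0.42  0.4   1.34 -0.01  1.41 -0.58]
shift cm [-1.   12.66  2.76] turn [ 0.001 -0.011 -0.012]
```

```bash
python3 -m jog '[[[-0.5,3,0],[0,0,0],8.5],[[-0.5,3,0],[0,0,-0.012],8.5],[[0,3,0],[0,0,0],8.5],[[0,2.5,0],[0,0,0],8.5],[[0,1,0],[0,0,0],8.5],[[0,0.5,0],[0,0,0],8.5],[[0,0,0],[0,0,0],8.5]]'
python3 - <<'E'
from h import *
go([*S,.058],XD)
c=cam('scene');cv2.imwrite('pics/s2.png',cv2.resize(c['frame'][120:330,80:360,::-1],None,fx=2.5,fy=2.5))
E
```

```text
time_s: 2.52
eef_pos: [0.6372, -0.1716, 0.0546]
eef_rot: [0.705, -0.705, -0.053, 0.055]
wrist_force: [-0.1, 0.0, -0.0]
opening: 0.994
t 2.52 pos [ 0.6372 -0.1716  0.0546] F [-0.1  0.  -0. ] open 0.99 q [-0.44  0.51  1.48 -0.    1.16 -0.59]
shift cm [ 0.   -0.33  3.06] turn [-0.001 -0.016 -0.002]
```

View pics/s2.png

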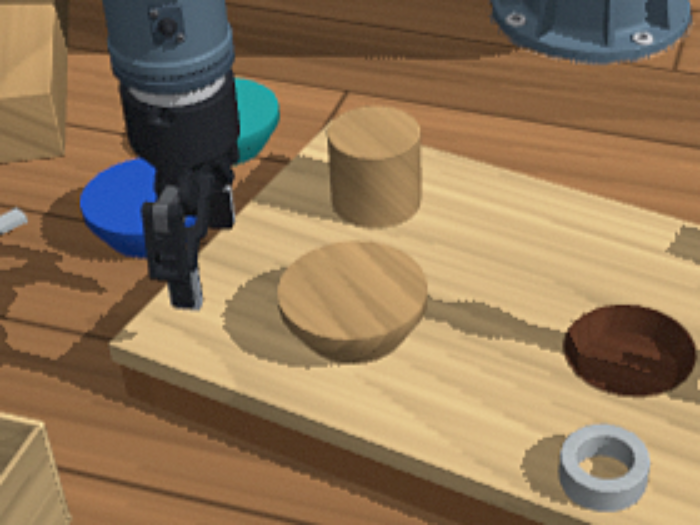

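The fingers hover about 13 mm above the board behind the blank at crop (350,290), and the path to the cup at (630,350) is clear.

```bash
python3 -m jog '[[[0,0,1],[0,-0.016,0],8.5],[[0,0,1.5],[0,0,0],8.5],[[0,0,1.5],[0,0,0],8.5],[[0,0,1],[0,0,0],8.5],[[0,0,1],[0,0,0],8.5],[[0,0,1],[0,0,0],8.5],[[0,0,1],[0,0,0],8.5],[[0,0,1],[0,0,0],8.5],[[0,0,1],[0,0,0],8.5],[[0,0,1],[0,0,0],8.5],[[0,0,1],[0,0,0],8.5],[[0,0,1],[0,0,0],8.5]]'
python3 - <<'E'
from h import *
go([*(CUP-D*.046),.055],XD)
c=cam('top');P=pts(c);Z=P[...,2];m=((abs(Z-.095)<.006)).astype(np.uint8);m[:120]=0;m[215:]=0;m[:,:200]=0;m[:,350:]=0
v,u=np.nonzero(m);print(m.sum(),P[m>0].mean(0),P[m>0].max(0),P[m>0].min(0))
cv2.imwrite('pics/t2.png',c['frame'][:,:,::-1])
E
```

```text
time_s: 3.57
eef_pos: [0.6191, -0.0312, 0.0645]
eef_rot: [-0.702, 0.706, 0.065, -0.056]
wrist_force: [-0.4, -0.2, 0.1]
opening: 0.996
t 3.57 pos [ 0.6191 -0.0312  0.0645] F [-0.4 -0.2  0.1] open 1.0 q [-0.24  0.41  1.6  -0.    1.12 -0.41]
shift cm [-0.47  0.86 12.8 ] turn [0.007 0.004 0.012]
518 [ 0.60229609 -0.06966285  0.09485098] [ 0.64364939 -0.01162028  0.10016531] [ 0.56558103 -0.09929117  0.08918999]
```

View pics/t2.png

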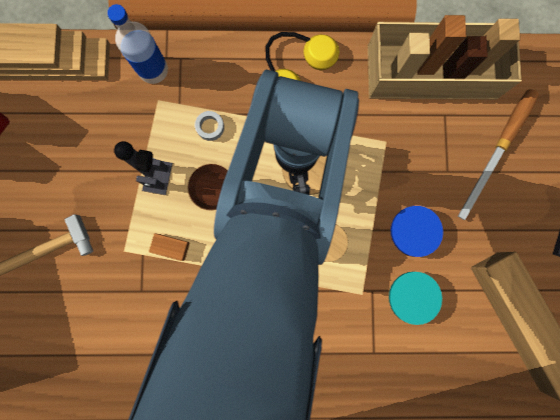

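The arm hides the blank from above, so I'm using the scene camera.

Run:
```python
from h import *
c=cam('scene');cv2.imwrite('pics/s3.png',cv2.resize(c['frame'][120:330,80:440,::-1],None,fx=2,fy=2))
P=pts(c);Z=P[...,2];m=(abs(Z-.095)<.004).astype(np.uint8);m[:190]=0;m[300:]=0;m[:,:150]=0;m[:,370:]=0
m=cv2.morphologyEx(m,cv2.MORPH_OPEN,np.ones((3,3)))
n,l,s,ce=cv2.connectedComponentsWithStats(m)
for i in range(1,n):
    if s[i,4]>100: q=P[l==i];print(s[i],q.min(0).round(3),q.max(0).round(3))
o,p,R=cur();print(R.as_matrix().round(3))
```

```text
[ 191  217   60   41 1482] [ 0.571 -0.118  0.091] [ 0.679 -0.008  0.099]
[[ 0.985  0.012 -0.173]
 [ 0.173 -0.004  0.985]
 [ 0.011 -1.    -0.006]]
```

View pics/s3.png

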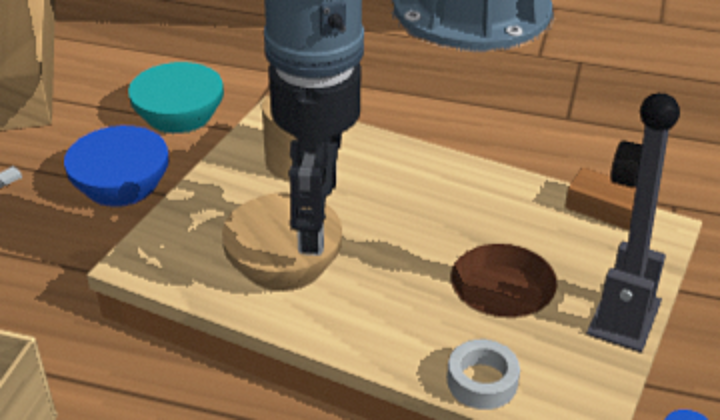

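Run:
```python
from h import *
c=load('scene');P=pts(c)
for v in range(216,252,3): print(v,[tuple(P[v,u].round(3)) for u in(228,234,239)])
```

```text
216 [(np.float64(0.687), np.float64(-0.023), np.float64(0.201)), (np.float64(0.684), np.float64(-0.014), np.float64(0.2)), (np.float64(0.685), np.float64(-0.005), np.float64(0.203))]
219 [(np.float64(0.687), np.float64(-0.023), np.float64(0.195)), (np.float64(0.686), np.float64(-0.014), np.float64(0.196)), (np.float64(0.683), np.float64(-0.006), np.float64(0.195))]
222 [(np.float64(0.688), np.float64(-0.024), np.float64(0.188)), (np.float64(0.686), np.float64(-0.014), np.float64(0.189)), (np.float64(0.686), np.float64(-0.005), np.float64(0.192))]
225 [(np.float64(0.683), np.float64(-0.026), np.float64(0.178)), (np.float64(0.665), np.float64(-0.022), np.float64(0.164)), (np.float64(0.687), np.float64(-0.005), np.float64(0.186))]
228 [(np.float64(0.682), np.float64(-0.026), np.float64(0.171)), (np.float64(0.682), np.float64(-0.016), np.float64(0.173)), (np.float64(0.688), np.float64(-0.005), np.float64(0.181))]
231 [(np.float64(0.688), np.float64(-0.024), np.float64(0.169)), (np.float64(0.688), np.float64(-0.014), np.float64(0.172)), (np.float64(0.688), np.float64(-0.005), np.float64(0
[... 412 characters left out ...]
-0.046), np.float64(0.095)), (np.float64(0.673), np.float64(-0.02), np.float64(0.138)), (np.float64(0.667), np.float64(-0.013), np.float64(0.134))]
243 [(np.float64(0.639), np.float64(-0.043), np.float64(0.096)), (np.float64(0.67), np.float64(-0.021), np.float64(0.128)), (np.float64(0.664), np.float64(-0.014), np.float64(0.125))]
246 [(np.float64(0.647), np.float64(-0.041), np.float64(0.096)), (np.float64(0.672), np.float64(-0.021), np.float64(0.123)), (np.float64(0.666), np.float64(-0.013), np.float64(0.119))]
249 [(np.float64(0.654), np.float64(-0.038), np.float64(0.095)), (np.float64(0.649), np.float64(-0.029), np.float64(0.093)), (np.float64(0.648), np.float64(-0.02), np.float64(0.095))]
```

Run:
```python
from h import *
go([0,0,0],XD)
c=load('scene');P=pts(c);Z=P[...,2]
for (u,v) in ((200,300),(300,300),(60,300),(300,130)):print(u,v,P[v,u].round(3))
s=cam('scene');P=pts(s)
m=(P[...,2]>.10)&(P[...,2]<.13)&(P[...,0]>.55)&(P[...,0]<.72)&(P[...,1]>-.1)&(P[...,1]<.05);print(m.sum(),P[m].min(0),P[m].max(0))
go([0,0,0],XD)
w=cam('wrist');cv2.imwrite('pics/w1.png',w['frame'][:,:,::-1]);print(w['K'],-w['R'].T@w['t'],w['R'])
```

```text
t 3.67 pos [ 0.6188 -0.0303  0.0643] F [-0.3 -0.1 -0.3] open 1.0 q [-0.24  0.41  1.6  -0.    1.12 -0.41]
shift cm [-60.49   5.68  13.71] turn [0.006 0.006 0.011]
200 300 [ 0.713 -0.075  0.013]
300 300 [0.702 0.106 0.055]
60 300 [ 0.81  -0.288  0.054]
300 130 [ 0.075 -0.031  0.017]
84 [ 0.5660871  -0.04006517  0.11393681] [ 0.67557333 -0.01146861  0.12993029]
t 3.72 pos [ 0.6191 -0.0313  0.0644] F [0.4 0.6 1. ] open 0.99 q [-0.24  0.41  1.6  -0.    1.12 -0.41]
shift cm [-60.52   5.66  13.81] turn [0.007 0.006 0.011]
[[325.1922621    0.         280.35370292]
 [  0.         325.1922621  206.87050616]
 [  0.           0.           1.        ]] [0.60311568 0.04797593 0.2441934 ] [[ 0.98503277  0.17189002  0.01281628]
 [ 0.15898079 -0.93474769  0.31776071]
 [ 0.06659988 -0.31096717 -0.94808432]]
```

View pics/w1.png

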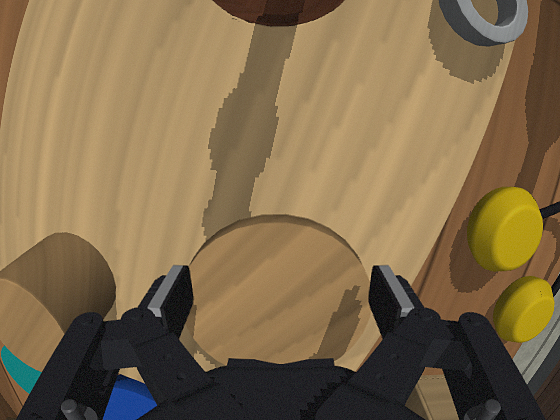

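Run:
```python
from h import *
print([a for a in dir(ctrl) if a[0]!='_'],ctrl.hold_point_z)
s=load('scene');P=pts(s)
m=(P[...,2]>.10)&(P[...,2]<.2)&(P[...,0]>.55)&(P[...,0]<.72)&(P[...,1]>-.1)&(P[...,1]<.05)
for z in np.arange(.105,.2,.005):
    k=m&(abs(P[...,2]-z)<.0025)
    if k.any(): print(z.round(3),k.sum(),P[k][:,:2].min(0).round(3),P[k][:,:2].max(0).round(3))
```

```text
['MotionError', 'get_obs', 'hand_in', 'hold_point_z'] 0.0187
0.115 11 [ 0.572 -0.031] [ 0.668 -0.013]
0.12 22 [ 0.566 -0.04 ] [ 0.672 -0.012]
0.125 32 [ 0.568 -0.04 ] [ 0.675 -0.012]
0.13 33 [ 0.568 -0.032] [ 0.676 -0.011]
0.135 31 [ 0.567 -0.032] [ 0.675 -0.012]
0.14 36 [ 0.568 -0.032] [ 0.675 -0.012]
0.145 18 [ 0.574 -0.029] [ 0.675 -0.012]
0.15 2 [ 0.673 -0.017] [ 0.674 -0.014]
0.16 7 [ 0.657 -0.012] [ 0.671 -0.009]
0.165 55 [ 0.657 -0.031] [ 0.693 -0.006]
0.17 83 [ 0.582 -0.03 ] [ 0.693 -0.006]
0.175 35 [ 0.585 -0.03 ] [ 0.692 -0.006]
0.18 44 [ 0.585 -0.03 ] [ 0.693 -0.006]
0.185 43 [ 0.594 -0.031] [ 0.691 -0.007]
0.19 59 [ 0.6  -0.03] [ 0.692 -0.007]
0.195 93 [ 0.601 -0.043] [ 0.69  -0.007]
0.2 32 [ 0.605 -0.044] [ 0.689 -0.007]
```

The fingers passed over the blank without touching it. The camera shows their tips at z≈0.115 when the reported TCP z was 0.064, so the open tips are about 50 mm above the TCP reading and about 9 mm ahead of it. I'll trust the cameras, back off, go lower and check.

```bash
python3 -m jog '[[[0,-1.5,0],[0,0,0.011],8.5],[[0,0,-2],[0,0,0],8.5],[[0,0,-2],[0,0,0],8.5],[[0,0,-2],[0,0,0],8.5],[[0,0,-2],[0,0,0],8.5],[[0,0,-2],[0,0,0],8.5],[[0,0,-2],[0,0,0],8.5],[[0,0,-2],[0,0,0],8.5],[[0,0,0],[0,0,0],8.5]]'
cat >> h.py <<'E'
def tips():
    o,p,R=cur();s=cam('scene');P=pts(s);q=R.inv().apply(P.reshape(-1,3)-p).reshape(P.shape)
    m=(abs(q[...,0])<.062)&(q[...,1]>-.085)&(q[...,1]<.03)&(abs(q[...,2]-.009)<.02)&(P[...,2]>.062)
    v,u=np.nonzero(m)
    n,l,st,ce=cv2.connectedComponentsWithStats(m.astype(np.uint8))
    for i in range(1,n):
        if st[i,4]>25:
            k=P[l==i];print('comp',st[i],'xyz lo',k.min(0).round(3),'hi',k.max(0).round(3))
    return s,P
E
python3 - <<'E'
from h import *
go([*S,.02],XD)
tips()
E
```

```text
time_s: 4.52
eef_pos: [0.6446, -0.1823, 0.0813]
eef_rot: [-0.701, 0.708, 0.06, -0.059]
wrist_force: [-1.0, 0.1, 0.1]
opening: 0.995
t 4.52 pos [ 0.6446 -0.1823  0.0813] F [-1.   0.1  0.1] open 1.0 q [-0.45  0.49  1.44 -0.01  1.2  -0.61]
shift cm [-0.5   6.08  4.3 ] turn [0.01  0.001 0.001]
comp [155 187  11  16 148] xyz lo [ 0.593 -0.197  0.131] hi [ 0.607 -0.178  0.166]
comp [138 218  15  17 170] xyz lo [ 0.683 -0.184  0.13 ] hi [ 0.702 -0.163  0.166]
```

```bash
python3 -m jog '[[[-0.2,2,0],[0.01,0,0],8.5],[[-0.2,2,0],[0,0,0],8.5],[[0,1.5,0],[0,0,0],8.5],[[0,0.7,0],[0,0,0],8.5],[[0,0,0],[0,0,0],8.5]]'
python3 - <<'E'
from h import *
go([*S,.02],XD)
tips()
E
```

```text
time_s: 4.98
eef_pos: [0.6408, -0.1816, 0.0181]
eef_rot: [0.705, -0.704, -0.06, 0.058]
wrist_force: [0.2, 0.6, -0.3]
opening: 0.993
t 4.98 pos [ 0.6408 -0.1816  0.0181] F [ 0.2  0.6 -0.3] open 0.99 q [-0.46  0.57  1.48  0.    1.1  -0.62]
shift cm [-0.14 -0.19  4.1 ] turn [-0.001 -0.001  0.003]
comp [160 211  10  16 131] xyz lo [ 0.59  -0.197  0.067] hi [ 0.603 -0.178  0.103]
comp [144 245  14  15 145] xyz lo [ 0.679 -0.184  0.068] hi [ 0.699 -0.163  0.103]
```

```bash
python3 -m jog '[[[0,0.05,1.2],[0,0,0],8.5],[[0,0.05,1.2],[0,0,0],8.5],[[0,0.05,1.2],[0,0,0],8.5],[[0,0.05,1.2],[0,0,0],8.5],[[0,0.05,1.2],[0,0,0],8.5],[[0,0.05,0.8],[0,0,0],8.5],[[0,0.05,0.8],[0,0,0],8.5],[[0,0.05,0.8],[0,0,0],8.5],[[0,0.05,0.8],[0,0,0],8.5],[[0,0.05,0.8],[0,0,0],8.5]]'
cat >> h.py <<'E'
def blank(zz=.095):
    s,P=tips();m=(abs(P[...,2]-zz)<.004).astype(np.uint8);m[:190]=0;m[310:]=0;m[:,:150]=0;m[:,385:]=0
    m=cv2.morphologyEx(m,cv2.MORPH_OPEN,np.ones((3,3)));n,l,st,ce=cv2.connectedComponentsWithStats(m)
    i=1+np.argmax(st[1:,4]);cs,_=cv2.findContours((l==i).astype(np.uint8),cv2.RETR_EXTERNAL,cv2.CHAIN_APPROX_NONE)
    k=cv2.convexHull(max(cs,key=cv2.contourArea))[:,0];W=np.array([ray(s,*a,zz)[:2] for a in k])*1000
    (x,y),r=cv2.minEnclosingCircle(W.astype(np.float32));print('blank',st[i],'c',x,y,'r',r)
E
python3 - <<'E'
from h import *
go([*(CUP-D*.046),.018],XD)
blank()
E
```

```text
time_s: 5.87
eef_pos: [0.6265, -0.0724, 0.0194]
eef_rot: [-0.703, 0.706, 0.064, -0.056]
wrist_force: [0.7, -0.4, -0.0]
opening: 0.992
t 5.87 pos [ 0.6265 -0.0724  0.0194] F [ 0.7 -0.4 -0. ] open 0.99 q [-0.3   0.49  1.59  0.    1.05 -0.47]
shift cm [-0.53  0.06 16.99] turn [0.004 0.001 0.011]
comp [205 217  30  48 616] xyz lo [ 0.57  -0.074  0.064] hi [ 0.684 -0.036  0.105]
blank [ 217  219   53   41 1759] c 620.231689453125 -29.899192810058594 r 58.100650787353516
```

```bash
python3 -m jog '[[[-0.05,0.05,1],[0,0,0.01],8.5],[[-0.05,0.05,1.1],[0,0,0],8.5],[[-0.05,0.05,1.1],[0,0,0],8.5],[[-0.05,0.05,1.1],[0,0,0],8.5],[[-0.05,0.05,1.1],[0,0,0],8.5],[[-0.05,0.05,1.1],[0,0,0],8.5],[[-0.05,0.05,1.1],[0,0,0],8.5],[[-0.05,0.05,1.1],[0,0,0],8.5],[[-0.05,0.05,1.1],[0,0,0],8.5],[[-0.05,0.05,1],[0,0,0],8.5],[[-0.05,0.05,0.8],[0,0,0],8.5]]'
python3 - <<'E'
from h import *
go([*(CUP-D*.044),.018],XD)
blank()
E
```

```text
time_s: 6.83
eef_pos: [0.5983, 0.0535, 0.0125]
eef_rot: [-0.703, 0.706, 0.06, -0.06]
wrist_force: [0.3, -0.6, -0.5]
opening: 0.998
t 6.83 pos [0.5983 0.0535 0.0125] F [ 0.3 -0.6 -0.5] open 1.0 q [-0.11  0.46  1.66 -0.    1.03 -0.27]
shift cm [ 0.12 -0.57  4.3 ] turn [ 0.004  0.001 -0.   ]
comp [277 222  26  49 473] xyz lo [0.543 0.051 0.062] hi [0.657 0.091 0.097]
blank [ 291  221   49   42 1629] c 592.4077758789062 97.5091781616211 r 56.738311767578125
```

```bash
python3 -m jog '[[[0.03,-0.3,0.6],[0,0,0],8.5],[[0.03,-0.2,0.7],[0,0,0],8.5],[[0.03,0,0.7],[0,0,0],8.5],[[0.03,0,0.7],[0,0,0],8.5],[[0,0,0.7],[0,0,0],8.5],[[0,0,0.7],[0,0,0],8.5],[[0,0,0.3],[0,0,0],8.5],[[0,0,0],[0,0,0],8.5]]'
python3 - <<'E'
from h import *
go([*(CUP-D*.044),.018],XD)
s,P=tips()
cv2.imwrite('pics/s4.png',cv2.resize(s['frame'][120:330,200:440,::-1],None,fx=2.5,fy=2.5))
E
```

```text
time_s: 7.55
eef_pos: [0.596, 0.0998, 0.02]
eef_rot: [-0.701, 0.708, 0.063, -0.057]
wrist_force: [-0.7, -2.0, -0.8]
opening: 0.997
t 7.55 pos [0.596  0.0998 0.02  ] F [-0.7 -2.  -0.8] open 1.0 q [-0.03  0.45  1.65 -0.01  1.03 -0.19]
shift cm [-0.42  0.2  -0.3 ] turn [0.01  0.001 0.008]
comp [303 230  24  44 452] xyz lo [0.538 0.098 0.062] hi [0.653 0.138 0.102]
```

View pics/s4.png

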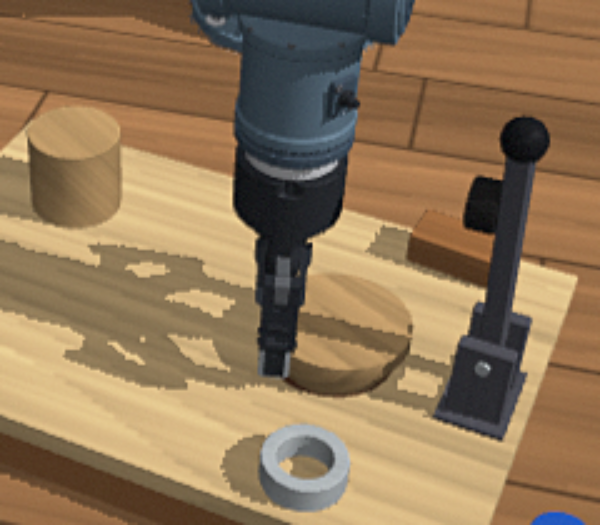

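The blank appears to have dropped into the cup at crop (345,335). I'll back off and check that its top is level.

```bash
python3 -m jog '[[[0,0,-1],[0,0,0],8.5],[[0,0,-1.5],[0,0,0],8.5],[[0,-2,-1.5],[0,0,0],8.5],[[0,-4,-1],[0,0,0],8.5],[[0,-4,0],[0,0,0],8.5],[[0,-4,0],[0,0,0],8.5]]'
cat >> h.py <<'E'
def seat():
    s=cam('scene');P=pts(s);m=(np.hypot(P[...,0]-CUP[0],P[...,1]-CUP[1])<.046)&(P[...,2]>.06)&(P[...,2]<.12)
    q=P[m];A=np.c_[q[:,:2]-CUP,np.ones(len(q))];k,*_=np.linalg.lstsq(A,q[:,2],rcond=None);res=q[:,2]-A@k
    print('top plane n',m.sum(),'slope deg',np.degrees(k[:2]).round(2),'z',k[2].round(4),'rms',res.std().round(4))
    zz=.0795;m=((abs(P[...,2]-zz)<.004)&(np.hypot(P[...,0]-CUP[0],P[...,1]-CUP[1])<.075)).astype(np.uint8)
    cs,_=cv2.findContours(m,cv2.RETR_EXTERNAL,cv2.CHAIN_APPROX_NONE);W=P[m>0][:,:2]
    (x,y),r=cv2.minEnclosingCircle((W*1000).astype(np.float32));print('circle',x,y,r)
    return s,P
E
python3 - <<'E'
from h import *
go([0,0,0],XD)
seat()
c=load('top');P=pts(load('scene'))
# arm angle: dark ball & bar in scene
f=load('scene')['frame'].max(2);H=np.array([.5665,.0425])+.215*JY
d=P[...,:2]-H;a=d@JY;b=d@np.array([JY[1],-JY[0]])
m=(P[...,2]>.13)&(abs(b)<.03)&(abs(a)<.09)
for lo,hi in((.13,.15),(.15,.18),(.22,.25),(.262,.275),(.275,.3)):
    k=m&(P[...,2]>lo)&(P[...,2]<hi);print(lo,k.sum(),'along jy',np.percentile(a[k],[2,50,98]).round(3),'x',np.percentile(b[k],[2,50,98]).round(3),P[k][:,2].max())
print(H)
E
```

```text
time_s: 8.1
eef_pos: [0.5942, 0.0468, 0.1513]
eef_rot: [-0.704, 0.705, 0.053, -0.066]
wrist_force: [0.8, 0.4, -0.8]
opening: 0.994
t 8.1 pos [0.5942 0.0468 0.1513] F [ 0.8  0.4 -0.8] open 0.99 q [-0.12  0.28  1.58 -0.01  1.3  -0.28]
shift cm [-59.08  16.19   5.31] turn [ 0.     0.    -0.018]
top plane n 1325 slope deg [-0.3   1.54] z 0.0804 rms 0.0012
circle 588.8989868164062 138.97744750976562 57.121437072753906
0.13 107 along jy [-0.009  0.     0.007] x [-0.005  0.014  0.017] 0.14993356225247667
0.15 156 along jy [-0.01  -0.001  0.006] x [-0.003  0.014  0.016] 0.17976076944637062
0.22 424 along jy [-0.033 -0.016  0.002] x [-0.004  0.014  0.022] 0.24976400583014555
0.262 78 along jy [-0.018 -0.006  0.003] x [0.009 0.015 0.019] 0.2748974179764343
0.275 264 along jy [-0.021 -0.007  0.006] x [0.    0.012 0.018] 0.29353219471125086
[0.6052    0.2539955]
```

```bash
python3 -m jog '[[[0,-3,0],[0,0.116,0],6],[[0,-3,0],[0,0.116,0],6],[[0,-3,0],[0,0.116,0],6],[[0,-3,0],[0,0,-0.018],6],[[0,-1,0],[0,0,0],6],[[0,0,0],[0,0,0],6]]'
python3 - <<'E'
from h import *
go([.607,.2466,.28],[.984,-.18])
s,P=seat()
r=np.hypot(P[...,0]-CUP[0],P[...,1]-CUP[1]);m=(abs(P[...,2]-.055)<.006)&(r>.065)&(r<.16)
q=P[m];A=np.c_[q[:,:2]-CUP,np.ones(len(q))];k,*_=np.linalg.lstsq(A,q[:,2],rcond=None);print('board slope',np.degrees(k[:2]),k[2])
tips()
E
```

```text
time_s: 8.65
eef_pos: [0.6015, 0.04, 0.3009]
eef_rot: [-0.701, 0.705, -0.064, 0.079]
wrist_force: [-0.1, -0.9, -0.5]
opening: 0.703
t 8.65 pos [0.6015 0.04   0.3009] F [-0.1 -0.9 -0.5] open 0.7 q [-0.13  0.16  1.42 -0.01  1.54  0.08]
shift cm [-3.66  1.94 20.36] turn [ 0.004 -0.021  0.022]
top plane n 1331 slope deg [-0.1   1.53] z 0.0803 rms 0.0011
circle 588.0637817382812 138.73231506347656 57.388370513916016
board slope [-0.01242298  0.07744574] 0.05552131782660963
comp [284  84  17  27 341] xyz lo [0.56  0.036 0.341] hi [0.576 0.059 0.384]
comp [265 105  16  25 330] xyz lo [0.63  0.023 0.343] hi [0.646 0.045 0.385]
```

The seated top is at z≈0.080 (expected 0.0795) but slopes 1.5° in y, while the board reads flat. I'll press lightly on the high (+y) side with shut fingers. For this I'm turning the tool 90° so the wrist camera stays clear of the upright arm.

```bash
python3 -m jog '[[[0,0,1],[0,0.12,0],0],[[0,0,1],[0,0.12,0],0],[[0,0,1],[0,0.12,0],0],[[0,0,1],[0,0.12,0],0],[[0,0,0],[0,0.12,0],0],[[0,0,0],[0,0.12,0],0],[[0,0,0],[0,0.12,0],0],[[0,0,0],[0,0.12,0],0],[[0,0,0],[0,0.12,0],0],[[0,0,0],[0,0.12,0],0],[[0,0,0],[0,0.12,0],0],[[0,0,0],[0,0.12,0],0]]'
python3 - <<'E'
from h import *
go([.591,.157,.06],[-.18,-.984])
E
```

```text
time_s: 9.75
eef_pos: [0.6018, 0.0772, 0.2578]
eef_rot: [0.456, -0.479, 0.54, -0.521]
wrist_force: [0.0, -0.1, 0.3]
opening: 0.003
t 9.75 pos [0.6018 0.0772 0.2578] F [ 0.  -0.1  0.3] open 0.0 q [-0.07  0.24  1.41 -0.    1.53  1.63]
shift cm [-7.92 19.8  -1.26] turn [0.041 0.055 0.008]
```

```bash
python3 -m jog '[[[-2,0,-0.3],[0.041,0.055,0],0],[[-2,0,-0.3],[0,0,0],0],[[-2,0,-0.3],[0,0,0],0],[[-2,0,-0.3],[0,0,0],0],[[0,0,0],[0,0,0],0]]'
python3 - <<'E'
from h import *
go([.591,.157,.06],[-.18,-.984])
o,p,R=cur();s=cam('scene');P=pts(s)
m=(np.hypot(P[...,0]-p[0],P[...,1]-p[1])<.03)&(P[...,2]>.15)&(P[...,2]<.36)
q=P[m];print('lowest',np.sort(q[:,2])[:8].round(3)); k=q[q[:,2]<q[:,2].min()+.03];print(k.min(0),k.max(0))
E
```

```text
time_s: 10.17
eef_pos: [0.597, 0.158, 0.2391]
eef_rot: [0.44, -0.458, 0.55, -0.542]
wrist_force: [0.3, 0.5, 0.2]
opening: 0.003
t 10.17 pos [0.597  0.158  0.2391] F [0.3 0.5 0.2] open 0.0 q [ 0.07  0.26  1.42 -0.01  1.49  1.84]
shift cm [-0.02 17.92 -0.13] turn [ 0.025 -0.013  0.013]
lowest [0.276 0.277 0.278 0.278 0.278 0.279 0.279 0.279]
[0.59371173 0.14315923 0.27559853] [0.61239026 0.17238923 0.30559122]
```

```bash
python3 -m jog '[[[0,2,0],[0.025,0,0.013],0],[[0,3,0],[0,0,0],0],[[0,3,0],[0,0,0],0],[[0,3,0],[0,0,0],0],[[0,3,0],[0,0,0],0],[[0,2,0],[0,0,0],0],[[0,1.5,0],[0,0,0],0],[[0,0,0],[0,0,0],0]]'
python3 - <<'E'
from h import *
go([.591,.157,.044],[-.18,-.984])
E
```

```text
time_s: 10.88
eef_pos: [0.588, 0.1479, 0.0437]
eef_rot: [0.444, -0.455, 0.548, -0.543]
wrist_force: [0.1, 0.3, 3.5]
opening: -0.001
t 10.88 pos [0.588  0.1479 0.0437] F [0.1 0.3 3.5] open -0.0 q [ 0.05  0.43  1.62 -0.    1.11  1.82]
shift cm [-0.95 -0.04  0.12] turn [ 0.016 -0.013  0.008]
```

```bash
python3 -m jog '[[[0,-0.8,0],[0.016,0,0],0],[[-1.2,0,0],[0,0,0],0],[[0,0.6,0],[0,0,0],0],[[0,0.4,0],[0,0,0],0],[[0,0.3,0],[0,0,0],0]]'
python3 -m jog '[[[0,0.3,0],[0,0,0],0],[[0,0.3,0],[0,0,0],0]]'
```

```text
time_s: 11.3
eef_pos: [0.5916, 0.1581, 0.0429]
eef_rot: [-0.447, 0.451, -0.543, 0.549]
wrist_force: [-7.4, -1.3, 22.7]
opening: 0.001
time_s: 11.47
eef_pos: [0.5945, 0.1585, 0.0429]
eef_rot: [-0.449, 0.45, -0.541, 0.55]
wrist_force: [-4.9, -0.7, 12.3]
opening: 0.001
```

```bash
python3 -m jog '[[[0,-1,0],[0,0,0],0],[[0,-3,0],[0,0,0],0],[[0,-3,0],[0,0,0],0],[[0,-3,0],[0,0,0],0],[[0,-3,0],[0,0,0],0],[[0,-3,0],[0,0,0],0],[[0,-2,0],[0,0,0],0]]'
python3 - <<'E'
from h import *
seat()
go([.607,.2466,.28],[.984,-.18])
E
```

```text
time_s: 12.05
eef_pos: [0.5914, 0.161, 0.2327]
eef_rot: [-0.45, 0.451, -0.54, 0.55]
wrist_force: [1.1, -0.3, 0.6]
opening: -0.004
top plane n 1343 slope deg [-0.26 -0.68] z 0.0802 rms 0.0012
circle 587.9943237304688 138.50709533691406 57.608829498291016
t 12.1 pos [0.5937 0.1613 0.2375] F [1.  0.3 4. ] open 0.0 q [ 0.08  0.23  1.46 -0.01  1.44  1.84]
shift cm [-8.6  -4.33 -0.23] turn [-0.006 -1.579  0.019]
```

```bash
python3 -m jog '[[[2,-3,0],[0,-0.12,0],6],[[2,-3,0],[0,-0.12,0],6],[[0,-1,0],[0,-0.12,0],6],[[0,0,0],[0,-0.12,0],6],[[0,0,0],[0,-0.12,0],6],[[0,0,0],[0,-0.12,0],6],[[0,0,0],[0,-0.12,0],6],[[0,0,0],[0,-0.12,0],6],[[0,0,0],[0,-0.12,0],6],[[0,0,0],[0,-0.12,0],6],[[0,0,0],[0,-0.12,0],6],[[0,0,0],[0,-0.12,0],6]]'
python3 - <<'E'
from h import *
go([.607,.2466,.30],[.984,-.18])
# ball centre, top camera
c=cam('top');P=pts(c);g=c['frame'].max(2);m=(g<70)&(P[...,2]>.262)&(P[...,2]<.3)&(np.hypot(P[...,0]-.607,P[...,1]-.2466)<.03)
q=P[m];print(m.sum(),q.min(0),q.max(0));v,u=np.nonzero(m);print('ray centre',ray(c,(u.min()+u.max())/2,(v.min()+v.max())/2,.277))
E
```

```text
time_s: 13.1
eef_pos: [0.5909, 0.123, 0.3281]
eef_rot: [-0.699, 0.703, -0.076, 0.109]
wrist_force: [0.1, -0.7, 0.9]
opening: 0.7
t 13.1 pos [0.5909 0.123  0.3281] F [ 0.1 -0.7  0.9] open 0.7 q [ 0.02  0.14  1.39 -0.01  1.57  0.28]
shift cm [-1.79  2.74 12.36] turn [ 0.001 -0.082  0.047]
164 [0.59191497 0.23913496 0.27771374] [0.62027848 0.2575089  0.29414475]
ray centre [0.6071959  0.25239861 0.277     ]
```

```bash
python3 -m jog '[[[-0.4,0,2.5],[0,-0.08,0.047],6],[[-0.4,0,2.5],[0,0,0],6],[[-0.4,0,2.5],[0,0,0],6],[[-0.4,0,2.5],[0,0,0],6],[[-0.2,0,2],[0,0,0],6],[[0,0,0.4],[0,0,0],6],[[0,0,0],[0,0,0],6]]'
python3 - <<'E'
from h import *
go([.607,.248,.222],[.984,-.18])
tips()
E
```

```text
time_s: 13.73
eef_pos: [0.5978, 0.2523, 0.3324]
eef_rot: [-0.704, 0.704, -0.066, 0.069]
wrist_force: [-0.1, 0.4, 0.4]
opening: 0.702
t 13.73 pos [0.5978 0.2523 0.3324] F [-0.1  0.4  0.4] open 0.7 q [ 0.22  0.27  1.23 -0.    1.64  0.41]
shift cm [ 0.93 11.04 -0.24] turn [ 0.    -0.01   0.005]
comp [413  87  32  43 486] xyz lo [0.562 0.234 0.374] hi [0.644 0.27  0.417]
```

```bash
python3 -m jog '[[[0.9,0,-0.2],[0,0,0],6],[[0,2.5,0],[0,0,0],6],[[0,2.5,0],[0,0,0],6],[[0,1.5,0],[0,0,0],6],[[0,0,0],[0,0,0],6]]'
python3 - <<'E'
from h import *
go([.607,.248,.222],[.984,-.18])
w=cam('wrist');cv2.imwrite('pics/w2.png',w['frame'][:,:,::-1])
E
```

```text
time_s: 14.2
eef_pos: [0.6113, 0.2412, 0.2692]
eef_rot: [-0.703, 0.704, -0.066, 0.076]
wrist_force: [-0.0, 0.6, -0.1]
opening: 0.699
t 14.2 pos [0.6113 0.2412 0.2692] F [-0.   0.6 -0.1] open 0.7 q [ 0.2   0.31  1.31 -0.    1.52  0.4 ]
shift cm [-0.62  4.72  0.58] turn [-0.    -0.02   0.013]
```

View pics/w2.png

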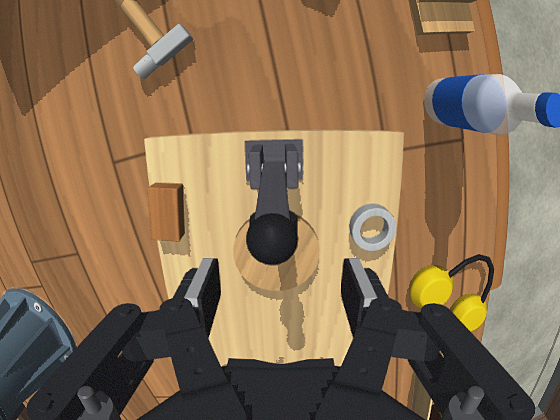

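The ball at (271,238) is nearly midway between the pads, whose inner edges are at columns 217 and 342. A small shift to −x is still needed, then down.

```bash
python3 -m jog '[[[-0.5,0,0.6],[0,0,0.013],6],[[0,2.2,0],[0,0,0],6],[[0,2.2,0.2],[0,0,0],6],[[0,0.3,0],[0,0,0],6]]'
python3 - <<'E'
from h import *
go([.607,.248,.222],[.984,-.18])
s,P=tips()
cv2.imwrite('pics/s5.png',cv2.resize(s['frame'][100:310,280:460,::-1],None,fx=2.8,fy=2.8))
E
```

```text
time_s: 14.58
eef_pos: [0.6133, 0.2487, 0.2311]
eef_rot: [0.705, -0.702, 0.069, -0.077]
wrist_force: [-1.0, 0.0, -0.4]
opening: 0.708
t 14.58 pos [0.6133 0.2487 0.2311] F [-1.   0.  -0.4] open 0.71 q [0.21 0.34 1.34 0.   1.45 0.41]
shift cm [-0.61  0.91 -0.2 ] turn [-0.005 -0.025  0.011]
comp [396 151  32  69 734] xyz lo [0.579 0.23  0.201] hi [0.658 0.266 0.316]
```

View pics/s5.png

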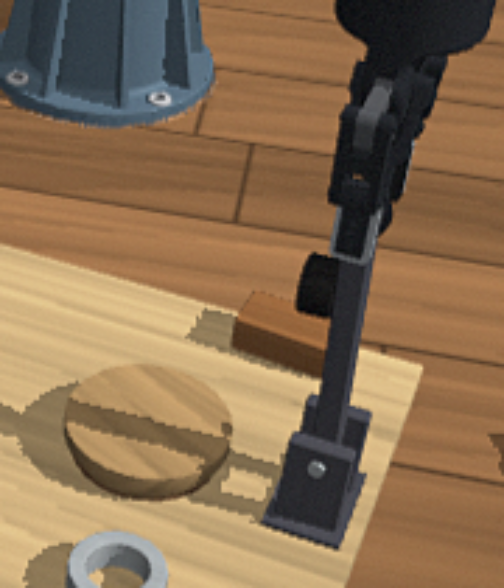

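```bash
python3 -m jog '[[[-0.5,0.6,0],[0,-0.02,0.01],6],[[0,0.7,0],[0,0,0],5],[[0,0,0],[0,0,0],4],[[0,0,0],[0,0,0],3.6],[[0,0,0],[0,0,0],3.6]]'
python3 - <<'E'
from h import *
go([.607,.248,.222],[.984,-.18])
w=cam('wrist');cv2.imwrite('pics/w3.png',cv2.resize(w['frame'][180:360,170:390,::-1],None,fx=3,fy=3))
E
```

```text
time_s: 15.05
eef_pos: [0.6113, 0.2503, 0.2253]
eef_rot: [0.707, -0.701, 0.062, -0.068]
wrist_force: [0.3, 0.5, -0.0]
opening: 0.422
t 15.05 pos [0.6113 0.2503 0.2253] F [ 0.3  0.5 -0. ] open 0.42 q [0.21 0.34 1.35 0.01 1.44 0.39]
shift cm [-0.38  0.32 -0.31] turn [-0.009 -0.004  0.008]
```

View pics/w3.png

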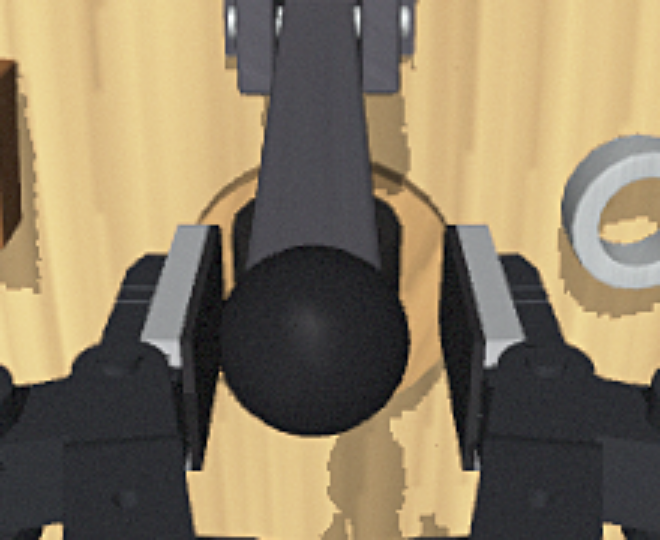

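The ball centre is at crop column 315 and the pad midline at 330, so I shift −2.5 mm in x and then close.

```bash
python3 -m jog '[[[-0.25,0.3,-0.1],[0,0,0],3.6],[[0,0,0],[0,0,0],3.2],[[0,0,0],[0,0,0],2.8],[[0,0,0],[0,0,0],2.4],[[0,0,0],[0,0,0],2.4]]'
python3 - <<'E'
from h import *
go([.607,.248,.222],[.984,-.18])
E
```

```text
time_s: 15.52
eef_pos: [0.6083, 0.2501, 0.2238]
eef_rot: [0.707, -0.701, 0.061, -0.069]
wrist_force: [0.3, 0.2, -1.0]
opening: 0.321
t 15.52 pos [0.6083 0.2501 0.2238] F [ 0.3  0.2 -1. ] open 0.32 q [0.21 0.33 1.36 0.01 1.43 0.39]
shift cm [-0.09  0.18 -0.23] turn [-0.009 -0.003  0.009]
```

```bash
python3 -m jog '[[[0,0,0],[0,0,0],2.2],[[0,0,0],[0,0,0],2.2],[[0,0,0],[0,0,0],2.2]]'
python3 - <<'E'
from h import *
w=cam('wrist');cv2.imwrite('pics/w4.png',cv2.resize(w['frame'][180:360,170:390,::-1],None,fx=3,fy=3))
E
```

```text
time_s: 15.77
eef_pos: [0.6084, 0.2501, 0.2239]
eef_rot: [0.707, -0.701, 0.061, -0.069]
wrist_force: [0.2, 0.2, 0.8]
opening: 0.314
```

View pics/w4.png

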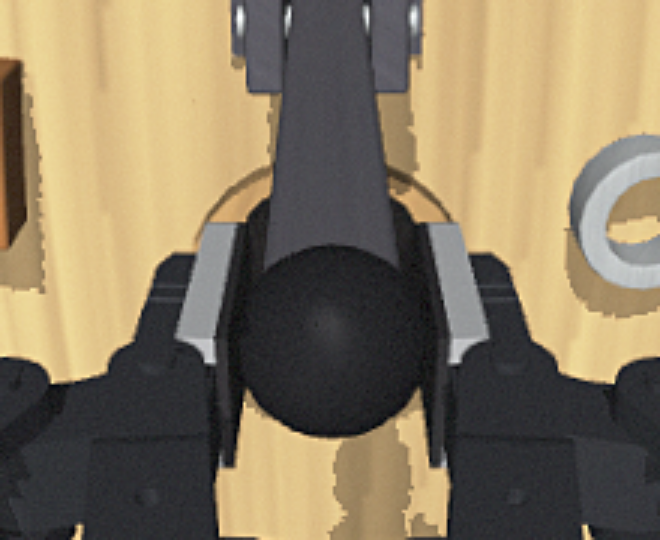

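The pads now hold the ball on both sides, at columns 235 and 435 of the crop. That was my 12th picture, so the rest is checked by numbers. Now I swing along the arc.

```bash
python3 -m jog '[[[0,0.1,-1.0],[0,0,0],2.2],[[0,0.2,-2],[0,0,0],2.2]]'
cat >> h.py <<'E'
H=np.array([.6075,.2540])
def arc(off=.04):
    o,p,R=cur();a=(p[:2]-H)@JY;z=p[2]-.107+off+.017
    print('t',o['time_s'].__round__(2),'p',p.round(4),'a',a.round(4),'dz',z.round(4),'r',np.hypot(a,z).round(4),'theta',np.arctan2(z,-a).round(3),'F',np.round(o['wrist_force'],1),'open',round(o['opening'],3),'latx',((p[:2]-H)@[JY[1],-JY[0]]).round(4))
E
python3 -c "
from h import *
arc()"
python3 -m jog '[[[0,0.4,-2],[0,0,0],2.2],[[0,0.6,-1.9],[0,0,0],2.2]]'
python3 -c "
from h import *
arc()"
```

```text
time_s: 15.98
eef_pos: [0.6036, 0.2238, 0.221]
eef_rot: [0.709, -0.7, 0.059, -0.068]
wrist_force: [3.1, 4.4, -7.9]
opening: 0.32
t 15.98 p [0.6036 0.2238 0.221 ] a -0.0304 dz 0.171 r 0.1736 theta 1.395 F [ 3.1  4.4 -7.9] open 0.32 latx 0.0016
time_s: 16.15
eef_pos: [0.5968, 0.1862, 0.2101]
eef_rot: [0.71, -0.698, 0.058, -0.068]
wrist_force: [4.2, 6.5, -9.2]
opening: 0.315
t 16.15 p [0.5968 0.1862 0.2101] a -0.0686 dz 0.1601 r 0.1742 theta 1.166 F [ 4.2  6.5 -9.2] open 0.315 latx 0.0017
```

```bash
python3 -m jog '[[[0,1.1,-1.8],[0,0,0],2.2],[[0,1.2,-1.7],[0,0,0],2.2],[[0,1.4,-1.5],[0,0,0],2.2],[[0,1.5,-1.4],[0,0,0],2.2]]'
python3 -c "
from h import *
arc()"
```

```text
time_s: 16.48
eef_pos: [0.5849, 0.1196, 0.1601]
eef_rot: [0.711, -0.698, 0.057, -0.069]
wrist_force: [1.2, 5.7, -2.3]
opening: 0.317
t 16.48 p [0.5849 0.1196 0.1601] a -0.1363 dz 0.1101 r 0.1752 theta 0.68 F [ 1.2  5.7 -2.3] open 0.317 latx 0.002
```

```bash
python3 -m jog '[[[0,1.65,-1.2],[0,0,0],2.2],[[0,1.8,-1],[0,0,0],2.2],[[0,1.9,-0.75],[0,0,0],2.2]]'
python3 -c "
from h import *
arc()"
```

```text
time_s: 16.73
eef_pos: [0.5786, 0.0845, 0.1064]
eef_rot: [0.709, -0.699, 0.057, -0.069]
wrist_force: [-6.4, -18.2, 8.7]
opening: 0.292
t 16.73 p [0.5786 0.0845 0.1064] a -0.1719 dz 0.0564 r 0.1809 theta 0.317 F [ -6.4 -18.2   8.7] open 0.292 latx 0.0021
```

The grip is starting to squeeze off the ball. I'll release at θ≈0.3, since the stiff hinge holds there, and finish by pressing from above with shut fingers.

```bash
python3 -m jog '[[[0,0,0.3],[0,0,0],4],[[0,0,0],[0,0,0],6],[[0,0,0],[0,0,0],6],[[0,0,0],[0,0,0],6],[[0,-3,0],[0,0,0],6],[[0,-3,0],[0,0,0],6],[[0,-1,0],[0,0,0],0],[[0,0,0],[0,0,0],0],[[0,0,0],[0,0,0],0],[[0,0,0],[0,0,0],0],[[0,0,0],[0,0,0],0],[[0,0,0],[0,0,0],0]]'
cat >> h.py <<'E'
def ball():
    s=cam('scene');P=pts(s);g=s['frame'].max(2);d=P[...,:2]-H;a=d@JY;b=d@np.array([JY[1],-JY[0]])
    m=(g<95)&(P[...,2]>.095)&(P[...,2]<.24)&(abs(b)<.022)
    for lo in np.arange(-.20,.0,.02):
        k=m&(a>lo)&(a<lo+.02)
        if k.sum()>5: print('a',lo.round(2),'n',k.sum(),'z 2/50/98',np.percentile(P[k][:,2],[2,50,98]).round(3))
E
python3 -c "
from h import *
arc(.037);ball()"
```

```text
time_s: 17.73
eef_pos: [0.5739, 0.0828, 0.1724]
eef_rot: [0.708, -0.7, 0.06, -0.067]
wrist_force: [0.8, -0.6, -0.3]
opening: 0.005
t 17.73 p [0.5739 0.0828 0.1724] a -0.1745 dz 0.1194 r 0.2114 theta 0.6 F [ 0.8 -0.6 -0.3] open 0.005 latx -0.0022
a -0.2 n 20 z 2/50/98 [0.216 0.226 0.239]
a -0.18 n 203 z 2/50/98 [0.161 0.22  0.239]
a -0.16 n 171 z 2/50/98 [0.155 0.168 0.179]
a -0.14 n 210 z 2/50/98 [0.126 0.158 0.166]
a -0.12 n 284 z 2/50/98 [0.121 0.144 0.158]
a -0.1 n 161 z 2/50/98 [0.13  0.145 0.152]
a -0.08 n 151 z 2/50/98 [0.125 0.138 0.145]
a -0.06 n 156 z 2/50/98 [0.119 0.132 0.138]
a -0.04 n 152 z 2/50/98 [0.113 0.124 0.13 ]
a -0.02 n 169 z 2/50/98 [0.115 0.121 0.124]
```

```bash
python3 -m jog '[[[0.1,0,2.2],[0,0,0],0],[[0.1,0,2.2],[0,0,0],0],[[0,1.5,0],[0,0,0],0],[[0,1.5,0],[0,0,0],0],[[0,1.5,0],[0,0,0],0],[[0,1.5,0],[0,0,0],0],[[0,1.2,0],[0,0,0],0]]'
python3 -c "
from h import *
arc(.037);ball()"
```

```text
time_s: 18.37
eef_pos: [0.5842, 0.1283, 0.0952]
eef_rot: [0.708, -0.7, 0.062, -0.067]
wrist_force: [0.4, -0.3, 1.0]
opening: 0.001
t 18.37 p [0.5842 0.1283 0.0952] a -0.1278 dz 0.0422 r 0.1346 theta 0.319 F [ 0.4 -0.3  1. ] open 0.001 latx -0.0003
a -0.2 n 7 z 2/50/98 [0.127 0.131 0.136]
a -0.18 n 150 z 2/50/98 [0.124 0.137 0.144]
a -0.16 n 160 z 2/50/98 [0.122 0.133 0.238]
a -0.14 n 310 z 2/50/98 [0.1   0.134 0.202]
a -0.12 n 559 z 2/50/98 [0.097 0.16  0.239]
a -0.1 n 159 z 2/50/98 [0.106 0.125 0.129]
a -0.08 n 153 z 2/50/98 [0.109 0.123 0.126]
a -0.06 n 156 z 2/50/98 [0.109 0.121 0.124]
a -0.04 n 158 z 2/50/98 [0.107 0.118 0.122]
a -0.02 n 194 z 2/50/98 [0.114 0.119 0.123]
```

Swinging well; θ is now about 0.13. I'll continue in small steps, checking force.

```bash
python3 -m jog '[[[0,0.7,0],[0,0,0],0],[[0,0.5,0],[0,0,0],0],[[0,0.3,0],[0,0,0],0]]'
python3 -m jog '[[[0,0.2,0],[0,0,0],0]]'
python3 -m jog '[[[0,0.2,0],[0,0,0],0]]'
python3 -c "
from h import *
arc(.037);ball()"
```

```text
time_s: 18.67
eef_pos: [0.582, 0.1281, 0.0788]
eef_rot: [0.708, -0.701, 0.064, -0.064]
wrist_force: [-18.5, -1.5, 46.9]
opening: 0.003
time_s: 18.75
eef_pos: [0.5824, 0.1281, 0.0792]
eef_rot: [0.708, -0.701, 0.064, -0.064]
wrist_force: [-5.6, 1.1, 8.5]
opening: 0.004
time_s: 18.83
eef_pos: [0.5824, 0.1281, 0.0792]
eef_rot: [0.708, -0.701, 0.064, -0.064]
wrist_force: [-6.5, -1.1, 10.2]
opening: 0.004
t 18.83 p [0.5824 0.1281 0.0792] a -0.1283 dz 0.0262 r 0.131 theta 0.201 F [-6.5 -1.1 10.2] open 0.004 latx -0.002
a -0.2 n 11 z 2/50/98 [0.108 0.115 0.119]
a -0.18 n 152 z 2/50/98 [0.104 0.117 0.124]
a -0.16 n 161 z 2/50/98 [0.103 0.115 0.222]
a -0.14 n 276 z 2/50/98 [0.098 0.128 0.195]
a -0.12 n 485 z 2/50/98 [0.098 0.169 0.225]
a -0.1 n 152 z 2/50/98 [0.103 0.115 0.118]
a -0.08 n 156 z 2/50/98 [0.103 0.115 0.118]
a -0.06 n 157 z 2/50/98 [0.103 0.115 0.118]
a -0.04 n 153 z 2/50/98 [0.103 0.115 0.118]
a -0.02 n 189 z 2/50/98 [0.112 0.118 0.123]
```

The bar is level (z≈0.115 along its length) and resists at 8–10 N. Lifting off and checking.

```bash
python3 -m jog '[[[0,-0.5,0],[0,0,0],0],[[0,-2,0],[0,0,0],0],[[0,-4,0],[0,0,0],0],[[0,-4,0],[0,0,0],0],[[0,-4,0],[0,0,0],0],[[0,-2,-3],[0,0,0],0],[[0,0,-4],[0,0,0],0],[[0,0,-4],[0,0,0],0],[[-3,0,-3],[0,0,0],0],[[-3,0,-3],[0,0,0],0],[[-3,0,-3],[0,0,0],0],[[-3,0,-3],[0,0,0],0]]'
python3 -m jog '[[[-4,0,-2],[0,0,0],0],[[-4,0,-2],[0,0,0],0],[[-4,0,-1],[0,0,0],0],[[-4,0,0],[0,0,0],0],[[0,0,0],[0,0,0],0],[[0,0,0],[0,0,0],0]]'
python3 - <<'E'
from h import *
go([0,0,0],XD);ball()
s=load('scene')
for n in('scene','top'):
    c=cam(n);P=pts(c);d=P[...,:2]-np.array([.588,.139]);b=(P[...,:2]-H)@np.array([JY[1],-JY[0]])
    m=(np.hypot(d[...,0],d[...,1])<.05)&(abs(b)>.024)&(P[...,2]>.065)&(P[...,2]<.09)
    q=P[m];A=np.c_[q[:,:2]-[.588,.139],np.ones(len(q))];k,*_=np.linalg.lstsq(A,q[:,2],rcond=None)
    print(n,m.sum(),'slope',np.degrees(k[:2]).round(2),'z',k[2].round(4))
P=pts(load('top'));Z=P[...,2]
for nm,x,y,z in(('post',.4669,-.0973,.127),('collar',.7147,.1424,.077),('offcut',.4598,.2178,.083)):
    m=(abs(Z-z)<.006)&(np.hypot(P[...,0]-x,P[...,1]-y)<.05);print(nm,m.sum(),((P[m].min(0)+P[m].max(0))/2).round(4))
E
```

```text
time_s: 19.88
eef_pos: [0.429, -0.0807, 0.2548]
eef_rot: [0.707, -0.702, 0.055, -0.066]
wrist_force: [0.2, -0.7, 0.8]
opening: 0.003
time_s: 20.38
eef_pos: [0.2631, -0.1045, 0.255]
eef_rot: [-0.701, 0.707, -0.054, 0.074]
wrist_force: [0.1, -0.5, 0.1]
opening: -0.001
t 20.38 pos [ 0.2631 -0.1045  0.255 ] F [ 0.1 -0.5  0.1] open -0.0 q [-0.83 -0.67  2.17  0.01  1.62 -0.64]
shift cm [-28.49  24.65   5.66] turn [ 0.01  -0.349  0.028]
a -0.2 n 11 z 2/50/98 [0.109 0.116 0.119]
a -0.18 n 156 z 2/50/98 [0.102 0.117 0.124]
a -0.16 n 144 z 2/50/98 [0.103 0.115 0.118]
a -0.14 n 168 z 2/50/98 [0.098 0.114 0.118]
a -0.12 n 207 z 2/50/98 [0.096 0.112 0.118]
a -0.1 n 152 z 2/50/98 [0.101 0.115 0.118]
a -0.08 n 156 z 2/50/98 [0.102 0.115 0.118]
a -0.06 n 160 z 2/50/98 [0.102 0.115 0.117]
a -0.04 n 155 z 2/50/98 [0.103 0.115 0.118]
a -0.02 n 191 z 2/50/98 [0.113 0.118 0.123]
scene 384 slope [-0.44 -0.34] z 0.0803
top 760 slope [-0.03 -0.29] z 0.0793
post 1209 [ 0.4671 -0.0973  0.1264]
collar 397 [0.7153 0.1426 0.0766]
offcut 702 [0.4605 0.2194 0.0823]
```

The blank is level (0.3–0.5°) at z≈0.0795. The hold-down arm is level at 0.115 and stays put, the bystanders haven't moved, and the robot is clear. Handing in.

```bash
python3 -c "
from bench import ctrl
print(ctrl.hand_in())"
```

```text
the job is handed in; nothing more can be done
None
```

The blank is seated in the cup and the hold-down arm is down with its pad on top. I handed the job in at about 20.5 s of the 64 s allowed. `hand_in` reports no verdict.

**What I did:**
- I pushed the blank with the open fingers until it dropped into the cup. It first sat about 1.5° off level, so I pressed lightly on its high side.
- I swung the hold-down arm most of the way by gripping its ball. The grip began to slip off the ball near 0.3 rad, so I let go and pressed the bar down with shut fingers. The robot is now clear of everything.

**Last checks:**

| Item | Measured | Expected |
|---|---|---|
| Blank top height | 79.3 mm (top camera), 80.3 mm (scene camera) | 79.5 mm |
| Blank tilt | up to about 0.5° | level |
| Hold-down bar, upper face | level at 115 mm along its length | 115 mm |
| Post, collar, offcut | within 2 mm of where they started | not moved |

**What went wrong or disagreed:**
- **Height reading:** the cameras showed the fingertips 37 mm (shut) to 49 mm (open) above the reported tool position. My first push went over the blank without touching it. I used the camera heights after that.
- **Force:** when the pad landed, the wrist force peaked at about 50 N with the shut fingertips on the bar. That is under the 120 N wrist limit. The 40 N limit is for the arm or the gripper's body, and only the fingertips should have been touching.
- **Pictures:** I had used all 12, so the final checks are from depth measurements only.

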